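Set the couch warmer to its third setting

TASK

Switch on the couch warmer: press the round push button on its control box fully down, let it come up again, and then turn the big knurled dial clockwise with your fingertips until its pointer clicks in at the third of the four marks, without letting it go past to the fourth. Leave the other things on the counter standing where they are.

Things in the scene. Friction and masses are not known exactly. Their poses are not given: they have to be found in the camera images.
- control: White box 140 (x) x 250 (y) x 40 mm high, screwed down. Origin: centre of its underside; +x to its far side, +y to the user's left. Dial axis at x 0, y 35 mm, button at x -20, y -78 mm. The marks: four round dark studs, 5 to 12 mm wide (settings 1 to 4, growing), flat on the box 59 mm from the dial axis, at 0.9, 0.3, -0.3, -0.9 rad from box +x (counterclockwise positive)
- dial_top (a point): Centre of the dial's top face, on its upright axis, 68 mm above the counter; does not turn. The dial is a metal disc, 96 mm diameter, 26 mm thick, knurled rim (ribs under 1 mm), underside 2 mm above the box; too wide to grip. Its top is flat, with a thin black pointer line from 16 to 46 mm radius. Press lightly on the top near the rim (radius 30 to 40 mm) and drag round, or push along the rim
- dial (a joint): Turn of the dial, rad, growing clockwise seen from above. A spring draws it into four settings, 0, 0.6, 1.2 and 1.8 (1st to 4th mark), with crests halfway between and stops at -0.06, 1.86. It starts near 0 or 0.6, seldom in between. It takes about 0.055 N m at most to get over a crest; freed past a crest it snaps on
- pointer (a point): Outer tip of the dial's pointer line, on its top face 46 mm from the axis; turns with the dial. With the dial at 1.2 it points to the third stud.
- power (a joint): Press of the push button, m: 0 when up, 0.006 fully down. A spring of about 5 N at full press brings it up again.
- power_top (a point): Centre of the push button's white top (24 mm diameter, upright axis); it moves down with the button.
- oil: Amber glass bottle, 42 mm diameter, 105 mm high, loose; origin at the centre of its underside. Leave alone.
- bowl: Brass bowl, 96 mm across, 42 mm high, loose; origin at the centre of its underside. Leave alone.
- candle: White ceramic candle jar with a wooden lid, 64 mm diameter, 66 mm high, loose; origin at the centre of its underside. Leave alone.
- stone: Dark flat massage stone, 62 mm diameter, 22 mm high, loose; origin at the centre of its underside. Leave alone.

How it is judged (in metres and radians):
On the way, in this order (a step that is already met when the one before it is completed fails the run):
1. the push button is pressed fully down (at least 4.5 of its 6 mm) (value of joint power above 0.0045 m), for 0.05 s.
2. the button is up again and the dial stands at the third setting (value of joint power below 0.0015 m and value of joint dial between 1.1 and 1.3 rad), for 0.2 s.
At the end, for the whole second after the job is handed in: The dial rests in its third setting (1.2 rad, within 0.1), the button is up (within 1.5 mm), and the bottle, bowl, candle and stone stand within 20 mm of where they were, upright (all of step 2 and velocity of joint dial between -0.05 and 0.05 rad/s and distance of each of oil, bowl, candle, stone from where it was at the start of the episode below 0.02 m and angle between each of oil, bowl, candle's own z axis and vertical below 0.15 rad); the robot touches nothing.
It fails at once if the dial went past the third setting towards the fourth (beyond 1.55 rad) (value of joint dial above 1.55 rad).
It fails at once if a bystander was lifted, carried or pushed more than 20 mm (distance of any of oil, bowl, candle, stone from where it was at the start of the episode above 0.02 m).
It also fails if it takes over 51 s, if anything falls off the work surface, if the arm or the gripper's body presses on something with over 40 N, if the wrist force passes 120 N, or if a joint passes its speed limit or range.

ROBOT

A 6-joint arm with a two-finger parallel gripper is mounted at the origin on the work surface. World frame = base frame: x ahead of the robot, y to its left, z up, the work surface at z = 0. Lengths are in mm, angles in rad, forces in N, time in s.
With the tool pointing down it reaches from about 250 to 800 mm from the base axis. Payload 8.5 kg.
Tool frame: the origin (TCP) lies on the mounting face of the last link; the fingertips stand 173 mm ahead of it and the grasp point (between the pads) lies 155 mm ahead of it; z points along the fingers, y is the line along which they close (so a half turn about z gives the same grasp; the last joint's range is limited). The gripper opens to 85 mm and grips with 20 to 120 N. Pads are 22 mm wide; open, the fingers measure 114 mm over their backs; the gripper's body (76 mm by 85 mm) begins 54 mm behind the grasp point. The pads swing forward as they close: fully open they stand 13 mm farther back than shut.
Start: joints at [-1.26, 0.238, -0.013, 1.319, 0, 1.571], TCP at [160.546, -499.823, 404.676] pointing down, gripper open.
Joint ranges: [-2.66, 2.66], [-1.03, 1.9], [-1.14, 1.46], [-1.82, 2.27], [-1.45, 1.34], [-3.14, 3.14]. Speed limits (rad/s): [2.22, 2.22, 2.79, 3.14, 3.14, 3.14].

INTERFACE

Orientations are given as a rotation vector (axis times angle).
In Python, from cell import env, grab_frame, camera_model gives the robot as it stands.
- The arm moves only by the shell command python3 -m handwheel 'ROWS'. ROWS is JSON, a list of rows, each an object with "slide": the shift along the world's x, y, z in units of 40 mm (1.0 is 40 mm), a list of three; "spin": the turn about the world's z in units of 5 degrees (1.0 is 5 degrees); "grip": the gripper's target within -1 to 1 (fully open at 1, half-way at 0, shut at -1). In form: [{"slide": [x, y, z], "spin": spin, "grip": grip}, ...]. A call has 1 to 5 rows; each row shifts and turns the commanded pose from where the row before left it; what a row does not reach is not made up. A row lasts 1/12 s, in which the tool goes at most 41.7 mm and 7.16 degrees, less where a joint would pass 70% of its speed; a pose out of reach is approached as far as the arm can. A call is refused whole if a number of a shift passes 1 or a number of a turn 1, either way. A call with a gripper value outside its range is refused whole. The fingers move at their own pace and stop on an object; the grip force is fixed at half the most. Time passes only in rows, so rows that do not move let the fingers close. It gives the time, the measured TCP pose, the force, the opening and the grip force at its end, in the units of the state.
- env.read_state(): the state, without advancing time (a new reading comes with each control period).
- grab_frame(name): name is "scene" or "top"; returns the picture (480x640x3 uint8, red, green, blue); there is no depth.
- camera_model(name): a dict with "intrinsics" (3x3 intrinsics, pixels), "xyz" and "rotation" of the camera in the world. Camera axes: x right, y up, looking along -z (the intrinsics and any distortion apply to the point x, -y, -z); pixel columns grow to the right and rows downward; lengths in mm; the calibration is good to about 2 mm. A picture is of the moment at which its call begins. camera_model takes no time and is no camera call.
- env.hand_in(): hands the job in; it is judged then, once.
The state is a dict: "t": time; "joints": joint angles; "qd": joint speeds; "joint_efforts": joint torques, N m; "position": TCP position; "eef_rot": TCP orientation; "wrist_force": force on the tool from outside, world axes, zero at the start; "ft_torque": the same for the moment, N m; "grip_width": opening from 0.0 (shut) to 1.0 (fully open); "grip_force": force on a finger pad.
Only numpy, scipy, OpenCV 4.12 (cv2) and the standard library are available. Lean on these libraries where they do the work, as an engineer would, in place of code of your own. Each camera call takes 0.05 s, during which the arm holds its last target. There are 200 camera calls.

## Working session

There is one attempt and no reset: what is moved stays moved. The work goes in short steps, Python scripts to look and compute and a shell command to move; the robot and the scene stay as the last step left them, time stands still between calls to the robot, and variables do not carry over. Pictures are saved under pics/ and viewed, at most 10 in all, crops included, and the job is handed in when it is done.

```bash
mkdir -p pics; ls; python3 - <<'E'
from cell import env, grab_frame, camera_model
import cv2
for n in("scene","top"):
    cv2.imwrite(f"pics/{n}0.png",cv2.cvtColor(grab_frame(n),cv2.COLOR_RGB2BGR)); print(camera_model(n))
print(env.read_state())
E
```

```text
pics
{'intrinsics': array([[485.82024873,   0.        , 317.87745968],
       [  0.        , 485.82024873, 241.39000918],
       [  0.        ,   0.        ,   1.        ]]), 'xyz': array([1252.58100115, -459.06148845,  826.76762802]), 'rotation': array([0.74995455, 0.36414192, 0.79931978])}
{'intrinsics': array([[448.48758462,   0.        , 320.83516216],
       [  0.        , 448.48758462, 239.02125247],
       [  0.        ,   0.        ,   1.        ]]), 'xyz': array([ 442.67212878,   54.1750799 , 1039.11268294]), 'rotation': array([ 0.10660189, -0.15270048, -1.53487472])}
{'t': 0.1, 'joints': array([-1.25996674e+00,  2.38737852e-01, -1.41982470e-02,  1.31919629e+00,
       -1.27751656e-06,  1.57079848e+00]), 'qd': array([ 1.10126890e-05,  1.86322919e-04,  2.92872596e-05, -2.58050585e-04,
       -2.12801999e-04,  7.54365286e-04]), 'joint_efforts': array([ 2.87171555e-03, -5.39723611e+01,  3.46997845e+01,  1.34681197e-02,
        8.21269418e-05, -3.09053655e-05]), 'position': array([ 160.52293843, -499.69459276,  404.12178881]), 'eef_rot': array([-3.10242498e+00, -4.86079199e-01,  3.26702487e-04]), 'wrist_force': array([ 0.37167335, -0.21247092,  0.84676498]), 'ft_torque': array([-0.02451035,  0.00911701, -0.02672998]), 'grip_force': 0.0, 'grip_width': 0.9974537370552277}
```

View pics/top0.png

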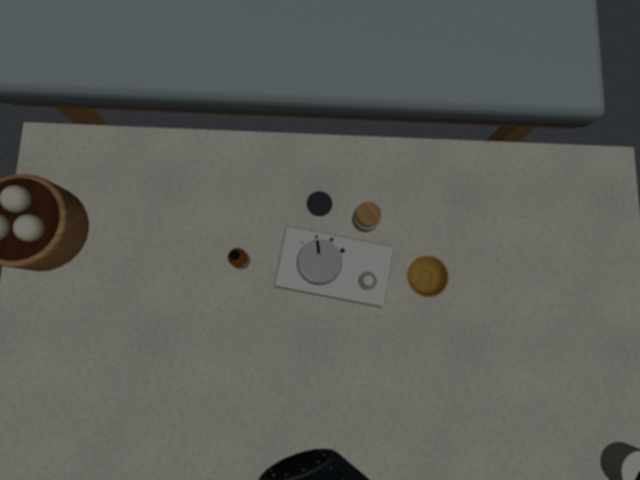

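View pics/scene0.png

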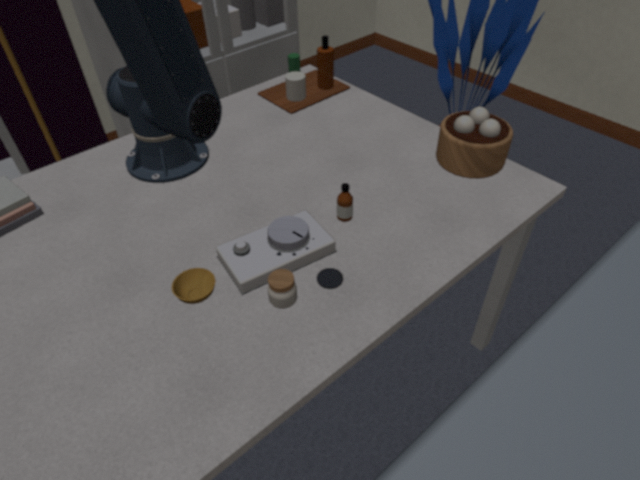

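The top view shows the box with corners near (288,227), (392,245), (382,305) and (276,286). The dial is at about (319,261) with its pointer up at (318,245), and the button at (367,281). The candle is at (367,215), the stone at (319,203), the bottle at (238,258) and the bowl at (428,276). In the scene view the dial is at (288,232) and the button at (241,247).

```bash
cat > h.py <<'E'
import numpy as np, cv2
from cell import env, grab_frame, camera_model
from scipy.spatial.transform import Rotation as R
def ray(n,p):
    c=camera_model(n); K=c["intrinsics"]; r=np.asarray(c["rotation"])
    d=np.linalg.inv(K)@[p[0],p[1],1]; d=np.array([d[0],-d[1],-d[2]])
    return np.asarray(c["xyz"]),R.from_rotvec(r).as_matrix()@d
def plane(n,p,z):
    o,d=ray(n,p); return o+d*(z-o[2])/d[2]
def cross(pa,pb):
    (a,d),(b,e)=ray("top",pa),ray("scene",pb)
    s=np.linalg.lstsq(np.stack([d,-e],1),b-a,rcond=None)[0]
    P,Q=a+s[0]*d,b+s[1]*e; return (P+Q)/2,np.linalg.norm(P-Q)
def pix(n,P):
    c=camera_model(n); q=R.from_rotvec(c["rotation"]).as_matrix().T@(np.asarray(P)-c["xyz"])
    q=c["intrinsics"]@[q[0],-q[1],-q[2]]; return q[:2]/q[2]
E
python3 - <<'E'
from h import *
im=cv2.imread("pics/top0.png"); g=cv2.cvtColor(im,cv2.COLOR_BGR2GRAY); hsv=cv2.cvtColor(im,cv2.COLOR_BGR2HSV)
# box: bright, low saturation
roi=np.zeros_like(g); roi[215:320,265:400]=1
print("grey counter/box/dial",g[330,330],g[290,300],g[265,310],hsv[330,330],hsv[290,300])
print("corners40",[plane("top",p,40)[:2].round(0) for p in((288,227),(392,245),(382,305),(276,286))])
print("dial68",plane("top",(319.5,261.5),68).round(0),"btn",cross((367,280),(241,246)))
print("dial cross",cross((319.5,261.5),(288,231)))
for n,p in dict(oil=(238,258),bowl=(428,276),candle=(367,212),stone=(319,203)).items(): print(n,plane("top",p,dict(oil=105,bowl=42,candle=66,stone=22)[n]).round(0))
a=cv2.resize(im[215:315,265:400],None,fx=5.9,fy=5.9,interpolation=cv2.INTER_CUBIC)
cv2.imwrite("pics/c1.png",cv2.convertScaleAbs(a,alpha=1.5))
E
```

```text
grey counter/box/dial 101 92 97 [ 26  18 102] [23 24 94]
corners40 [array([635., 102.]), array([ 602., -135.]), array([ 467., -113.]), array([502., 123.])]
dial68 [556.  29.  68.] btn (array([519.93935892, -77.87951987,  51.20089005]), np.float64(1.5843590046637108))
dial cross (array([557.46829844,  29.43250492,  57.31722818]), np.float64(0.9035739356304151))
oil [553. 200. 105.]
bowl [ 534. -216.   42.]
candle [671. -73.  66.]
stone [698.  33.  22.]
```

View pics/c1.png

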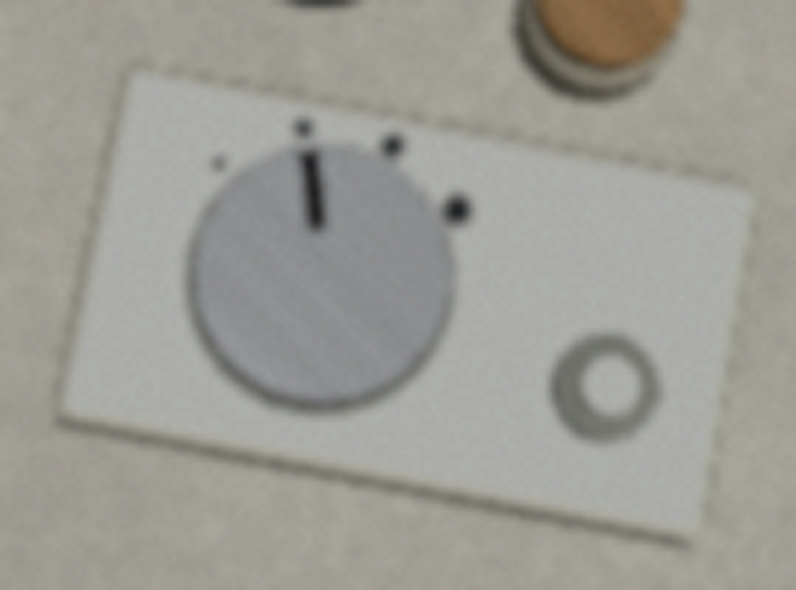

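The pointer is at the second stud (0.6). Box yaw is about -0.147, and the dial axis at (556,29) agrees with the box geometry. The button is near (520,-81). I'll go above the button with the fingers shut.

```bash
A='{"slide":[0.65,0.757,0],"spin":0,"grip":-1}'
python3 -m handwheel '[{"slide":[0.65,0.757,0],"spin":0,"grip":-1},{"slide":[0.65,0.757,0],"spin":0,"grip":-1},{"slide":[0.65,0.757,0],"spin":0,"grip":-1},{"slide":[0.65,0.757,0],"spin":0,"grip":-1},{"slide":[0.65,0.757,0],"spin":0,"grip":-1}]'
python3 -m handwheel '[{"slide":[0.65,0.757,0],"spin":0,"grip":-1},{"slide":[0.65,0.757,0],"spin":0,"grip":-1},{"slide":[0.65,0.757,0],"spin":0,"grip":-1},{"slide":[0.65,0.757,0],"spin":0,"grip":-1},{"slide":[0.65,0.757,0],"spin":0,"grip":-1}]'
python3 - <<'E'
from h import *
print("btn",cross((368.6,280.1),(241,244)),plane("top",(368.6,280.1),52))
c=np.array([319.6,261.6]);D=plane("top",c,68);print("dial",D)
f=lambda p,z:plane("top",(265+p[0]/5.9,215+p[1]/5.9),z)
t=f((308,150),68);print("tip",t,np.linalg.norm((t-D)[:2]),"ang",np.arctan2(*(t-D)[1::-1]))
for p in((219,163),(303,128),(392,146),(457,210)):
    s=f(p,40)-D;print(np.hypot(*s[:2]),np.arctan2(s[1],s[0]))
print(env.read_state()["joints"])
E
```

```text
t: 0.52
position: [291.1, -346.9, 404.5]
eef_rot: [-3.103, -0.485, 0.0]
wrist_force: [2.6, -1.9, 0.1]
grip_width: 0.299
grip_force: 0.0
t: 0.93
position: [421.3, -195.2, 404.6]
eef_rot: [-3.104, -0.486, 0.0]
wrist_force: [1.2, -1.3, -0.4]
grip_width: 0.002
grip_force: 0.0
btn (array([520.15130235, -78.99225334,  58.28742895]), np.float64(1.8240015266647633)) [520.17496653 -80.63557844  52.        ]
dial [555.76251572  29.10325288  68.        ]
tip [602.29313228  35.75328447  68.        ] 47.003416862785954 ang 0.1419560397613827
60.12087479855113 0.7267920477061098
60.18004062829173 0.13829501214793619
59.75579995437912 -0.4503575831471054
59.53166789760913 -1.0448191775013815
[-4.33807509e-01  1.34459917e-01 -1.45777162e-01  1.29081571e+00
  4.90367213e-05  2.39701865e+00]
```

```bash
python3 -m handwheel '[{"slide":[0.62,0.72,0],"spin":1,"grip":-1},{"slide":[0.62,0.72,0],"spin":1,"grip":-1},{"slide":[0.62,0.72,0],"spin":1,"grip":-1},{"slide":[0.62,0.72,0],"spin":1,"grip":-1},{"slide":[0,0,-0.9],"spin":1,"grip":-1}]'
python3 -m handwheel '[{"slide":[0,0,-0.9],"spin":1,"grip":-1},{"slide":[0,0,-0.9],"spin":1,"grip":-1},{"slide":[0,0,-0.9],"spin":1,"grip":-1},{"slide":[0,0,0],"spin":1,"grip":-1},{"slide":[0,0,0],"spin":0,"grip":-1}]'
python3 - <<'E'
from h import *
print(env.read_state()["joints"])
im=grab_frame("scene")[:,:,::-1]
cv2.imwrite("pics/s1.png",cv2.resize(im[150:310,180:380],None,fx=3.7,fy=3.7,interpolation=2))
E
```

```text
t: 1.35
position: [525.2, -78.0, 373.3]
eef_rot: [2.916, 1.157, 0.017]
wrist_force: [0.5, -0.5, -0.9]
grip_width: 0.001
grip_force: 0.0
t: 1.77
position: [518.7, -81.6, 258.2]
eef_rot: [-2.675, -1.641, 0.006]
wrist_force: [-0.2, 0.3, 0.7]
grip_width: 0.002
grip_force: 0.0
[-1.55965004e-01  3.32732872e-01 -2.74909833e-01  9.68461367e-01
  1.06315342e-05  1.88533758e+00]
```

View pics/s1.png

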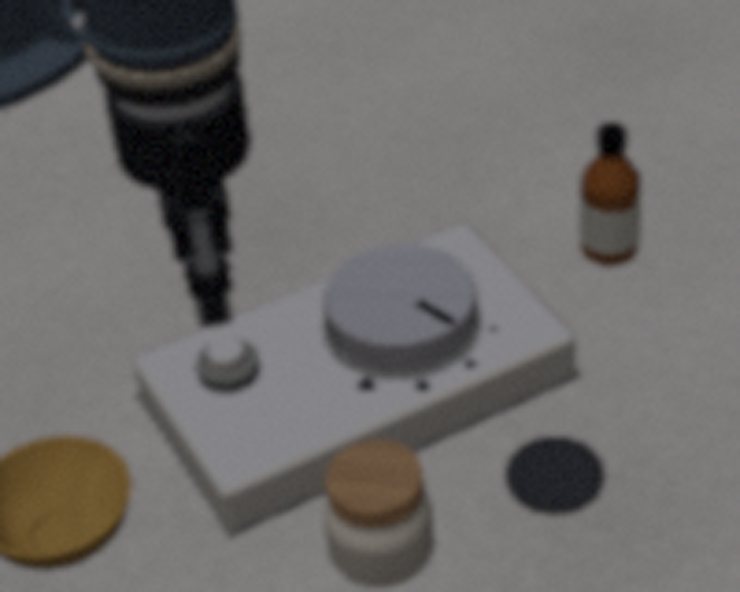

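The fingertips (crop about (215,322)) are right above the button (228,348), and the pointer is at the second stud. Next I'll press down in small steps.

```bash
python3 -m handwheel '[{"slide":[0.02,0.02,-0.3],"spin":0,"grip":-1},{"slide":[0,0,-0.2],"spin":0,"grip":-1},{"slide":[0,0,0],"spin":0,"grip":-1}]'
python3 -m handwheel '[{"slide":[0,0,-0.1],"spin":0,"grip":-1},{"slide":[0,0,0],"spin":0,"grip":-1}]'
python3 -m handwheel '[{"slide":[0,0,-0.08],"spin":0,"grip":-1},{"slide":[0,0,0],"spin":0,"grip":-1}]'
```

```text
t: 2.07
position: [520.4, -81.0, 240.2]
eef_rot: [-2.683, -1.634, 0.001]
wrist_force: [-0.5, -0.5, -0.7]
grip_width: 0.004
grip_force: 0.0
t: 2.23
position: [520.6, -81.1, 236.8]
eef_rot: [2.682, 1.636, 0.0]
wrist_force: [-0.2, -0.7, -0.9]
grip_width: 0.001
grip_force: 0.0
t: 2.4
position: [520.8, -81.1, 233.7]
eef_rot: [2.681, 1.636, 0.001]
wrist_force: [0.7, 0.3, 2.5]
grip_width: 0.002
grip_force: 1.2
```

```bash
python3 -m handwheel '[{"slide":[0,0,-0.08],"spin":0,"grip":-1},{"slide":[0,0,0],"spin":0,"grip":-1}]'
python3 -m handwheel '[{"slide":[0,0,-0.06],"spin":0,"grip":-1},{"slide":[0,0,0],"spin":0,"grip":-1}]'
python3 -m handwheel '[{"slide":[0,0,-0.05],"spin":0,"grip":-1},{"slide":[0,0,0],"spin":0,"grip":-1}]'
```

```text
t: 2.57
position: [520.8, -81.1, 230.4]
eef_rot: [2.681, 1.636, 0.001]
wrist_force: [1.2, 0.3, 4.0]
grip_width: 0.001
grip_force: 2.1
t: 2.73
position: [520.8, -81.1, 229.3]
eef_rot: [2.681, 1.636, 0.002]
wrist_force: [-3.5, -0.4, 16.0]
grip_width: 0.0
grip_force: 7.4
t: 2.9
position: [520.7, -81.1, 228.9]
eef_rot: [2.68, 1.636, 0.004]
wrist_force: [-9.4, 0.8, 35.5]
grip_width: -0.002
grip_force: 17.2
```

The button bottomed out (35 N at 229 mm). Now I'll lift and go to the dial, opening the fingers to about 60 mm so both tips can press on the rim region and spin about the axis.

```bash
python3 -m handwheel '[{"slide":[0,0,0.3],"spin":0,"grip":-1},{"slide":[0,0,0.9],"spin":0,"grip":-1},{"slide":[0,0,0.5],"spin":0,"grip":0.41},{"slide":[0.3,0.9,0],"spin":0,"grip":0.41},{"slide":[0.3,0.9,0],"spin":0,"grip":0.41}]'
python3 -m handwheel '[{"slide":[0.28,0.95,0],"spin":0,"grip":0.41},{"slide":[0,0,-0.4],"spin":0,"grip":0.41},{"slide":[0,0,-0.4],"spin":0,"grip":0.41},{"slide":[0,0,0],"spin":0,"grip":0.41},{"slide":[0,0,0],"spin":0,"grip":0.41}]'
python3 - <<'E'
from h import *
print(env.read_state()["joints"])
for n in ("scene","top"):
    im=grab_frame(n)[:,:,::-1]
    im=im[150:310,180:380] if n=="scene" else im[180:340,240:440]
    cv2.imwrite(f"pics/{n}2.png",im)
a=np.hstack([cv2.imread(f"pics/{n}2.png") for n in("scene","top")])
cv2.imwrite("pics/d2.png",cv2.resize(a,None,fx=2,fy=2,interpolation=2))
E
```

```text
t: 3.32
position: [544.9, -9.6, 295.6]
eef_rot: [2.683, 1.63, 0.004]
wrist_force: [1.6, 0.4, 0.0]
grip_width: 0.419
grip_force: 0.0
t: 3.73
position: [555.3, 29.1, 261.2]
eef_rot: [-2.68, -1.637, 0.003]
wrist_force: [-0.2, 0.0, 0.7]
grip_width: 0.71
grip_force: 0.0
[ 5.23100369e-02  3.76336107e-01 -1.97385113e-01  9.99588671e-01
  6.32068275e-05  2.09750407e+00]
```

View pics/d2.png

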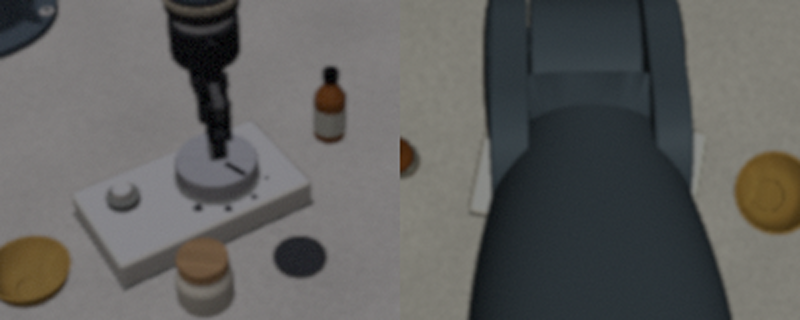

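The button is up again at (123,193). The fingertips stand over the dial (217,155) and the pointer is still at the second stud. I'll lower to contact.

```bash
python3 -m handwheel '[{"slide":[0,0,-0.3],"spin":0,"grip":0.41},{"slide":[0,0,-0.08],"spin":0,"grip":0.41},{"slide":[0,0,0],"spin":0,"grip":0.41}]'
python3 -m handwheel '[{"slide":[0,0,-0.08],"spin":0,"grip":0.41},{"slide":[0,0,0],"spin":0,"grip":0.41}]'
python3 -m handwheel '[{"slide":[0,0,-0.06],"spin":0,"grip":0.41},{"slide":[0,0,0],"spin":0,"grip":0.41}]'
```

```text
t: 4.08
position: [555.5, 28.5, 246.7]
eef_rot: [-2.682, -1.636, 0.001]
wrist_force: [-0.7, -0.4, 0.0]
grip_width: 0.704
grip_force: 0.0
t: 4.25
position: [555.8, 28.7, 243.7]
eef_rot: [-2.682, -1.636, -0.0]
wrist_force: [-0.2, 0.5, 0.4]
grip_width: 0.707
grip_force: 0.0
t: 4.42
position: [555.7, 28.9, 241.0]
eef_rot: [-2.681, -1.637, 0.0]
wrist_force: [-0.4, 0.1, 0.1]
grip_width: 0.703
grip_force: 0.0
```

```bash
python3 -m handwheel '[{"slide":[0,0,-0.05],"spin":0,"grip":0.41},{"slide":[0,0,0],"spin":0,"grip":0.41}]'
python3 -m handwheel '[{"slide":[0,0,-0.04],"spin":0,"grip":0.41},{"slide":[0,0,0],"spin":0,"grip":0.41}]'
python3 -m handwheel '[{"slide":[0,0,-0.03],"spin":0,"grip":0.41},{"slide":[0,0,0],"spin":0,"grip":0.41}]'
```

```text
t: 4.58
position: [555.7, 29.0, 238.8]
eef_rot: [-2.681, -1.637, 0.0]
wrist_force: [-0.3, 0.4, 0.8]
grip_width: 0.703
grip_force: 0.0
t: 4.75
position: [555.7, 29.0, 237.3]
eef_rot: [-2.681, -1.637, 0.0]
wrist_force: [-0.3, -0.2, 0.5]
grip_width: 0.706
grip_force: 0.0
t: 4.92
position: [555.8, 29.0, 236.4]
eef_rot: [2.681, 1.637, 0.0]
wrist_force: [0.3, -0.2, 0.9]
grip_width: 0.708
grip_force: 0.3
```

```bash
python3 -m handwheel '[{"slide":[0,0,-0.02],"spin":0,"grip":0.41},{"slide":[0,0,0],"spin":0,"grip":0.41}]'
python3 -m handwheel '[{"slide":[0,0,-0.02],"spin":0,"grip":0.41},{"slide":[0,0,0],"spin":0,"grip":0.41}]'
```

```text
t: 5.08
position: [555.7, 29.0, 236.3]
eef_rot: [2.681, 1.637, 0.001]
wrist_force: [-2.5, -0.4, 9.7]
grip_width: 0.703
grip_force: 4.7
t: 5.25
position: [555.6, 29.0, 236.2]
eef_rot: [2.681, 1.637, 0.002]
wrist_force: [-4.9, -0.4, 17.3]
grip_width: 0.708
grip_force: 8.7
```

```bash
python3 -m handwheel '[{"slide":[0,0,0],"spin":-0.5,"grip":0.41},{"slide":[0,0,0],"spin":-0.5,"grip":0.41},{"slide":[0,0,0],"spin":-0.5,"grip":0.41},{"slide":[0,0,0],"spin":-0.5,"grip":0.41},{"slide":[0,0,0],"spin":0,"grip":0.41}]'
python3 - <<'E'
from h import *
print(env.read_state()["ft_torque"])
im=grab_frame("scene")[:,:,::-1]
cv2.imwrite("pics/s3.png",cv2.resize(im[205:275,220:340],None,fx=5,fy=5,interpolation=2))
E
```

```text
t: 5.67
position: [555.8, 29.3, 236.2]
eef_rot: [-2.815, -1.394, -0.003]
wrist_force: [-4.7, 1.8, 16.6]
grip_width: 0.708
grip_force: 8.3
[0.33079522 1.10941704 0.03847489]
```

View pics/s3.png

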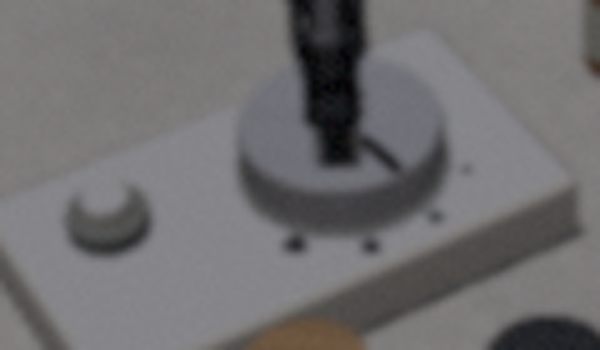

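The pointer tip is now at crop (400,168), between studs 2 and 3, so the dial follows the fingers. I'll turn the remaining roughly 24°.

```bash
python3 -m handwheel '[{"slide":[0,0,0],"spin":-0.5,"grip":0.41},{"slide":[0,0,0],"spin":-0.5,"grip":0.41},{"slide":[0,0,0],"spin":-0.5,"grip":0.41},{"slide":[0,0,0],"spin":-0.5,"grip":0.41},{"slide":[0,0,0],"spin":-0.5,"grip":0.41}]'
python3 -m handwheel '[{"slide":[0,0,0],"spin":-0.5,"grip":0.41},{"slide":[0,0,0],"spin":-0.5,"grip":0.41},{"slide":[0,0,0],"spin":-0.5,"grip":0.41},{"slide":[0,0,0],"spin":-0.5,"grip":0.41},{"slide":[0,0,0],"spin":0,"grip":0.41}]'
python3 - <<'E'
from h import *
print(env.read_state()["ft_torque"],env.read_state()["joints"][5])
im=grab_frame("scene")[:,:,::-1]
cv2.imwrite("pics/s4.png",cv2.resize(im[205:275,220:340],None,fx=5,fy=5,interpolation=2))
E
```

```text
t: 6.13
position: [555.9, 29.5, 236.2]
eef_rot: [-2.949, -1.08, -0.004]
wrist_force: [-3.7, 3.8, 14.8]
grip_width: 0.705
grip_force: 7.6
t: 6.55
position: [556.1, 29.7, 236.2]
eef_rot: [-3.032, -0.818, -0.005]
wrist_force: [-3.7, 3.7, 13.5]
grip_width: 0.705
grip_force: 7.2
[1.04358825 0.5741991  0.02005634] 2.6674313689932307
```

View pics/s4.png

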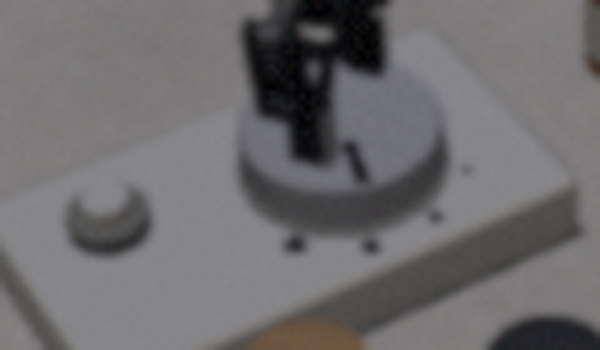

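The pointer now aims at the third stud (tip (365,182), stud (372,245)), after a turn of about 0.57 rad. I'll lift off straight up and check from above.

```bash
python3 -m handwheel '[{"slide":[0,0,0.1],"spin":0,"grip":0.41},{"slide":[0,0,0.5],"spin":0,"grip":0.41},{"slide":[0,0,0.9],"spin":0,"grip":0.41},{"slide":[0,0,1],"spin":0,"grip":0.41},{"slide":[0,0,0.9],"spin":0,"grip":0.41}]'
python3 -m handwheel '[{"slide":[-0.5,-0.8,0],"spin":0,"grip":0.41},{"slide":[-0.5,-0.8,0],"spin":0,"grip":0.41},{"slide":[-0.5,-0.8,0],"spin":0,"grip":0.41},{"slide":[-0.5,-0.8,0],"spin":0,"grip":0.41},{"slide":[-0.5,-0.8,0],"spin":0,"grip":0.41}]'
python3 -m handwheel '[{"slide":[-0.5,-0.8,0],"spin":0,"grip":0.41},{"slide":[-0.5,-0.8,0],"spin":0,"grip":0.41},{"slide":[-0.5,-0.8,0],"spin":0,"grip":0.41},{"slide":[-0.5,-0.8,0],"spin":0,"grip":0.41},{"slide":[0,0,0],"spin":0,"grip":0.41}]'
python3 - <<'E'
from h import *
im=grab_frame("top")[:,:,::-1]
cv2.imwrite("pics/t5.png",cv2.resize(im[190:310,220:460],None,fx=3.3,fy=3.3,interpolation=2))
D=np.array([555.8,29.1,68]);g=cv2.cvtColor(np.ascontiguousarray(im),cv2.COLOR_BGR2GRAY)
rc=pix("top",D);yy,xx=np.mgrid[:480,:640];m=(np.hypot(xx-rc[0],yy-rc[1])<20)&(g<60)
P=plane("top",(xx[m].mean(),yy[m].mean()),68)-D;a=np.arctan2(P[1],P[0])
print(m.sum(),P,"dial",1.2-(a+0.45))
E
```

```text
t: 7.02
position: [555.4, 28.9, 372.4]
eef_rot: [-3.032, -0.821, 0.001]
wrist_force: [1.3, 0.2, -0.1]
grip_width: 0.703
grip_force: 0.0
t: 7.43
position: [454.5, -132.1, 370.8]
eef_rot: [3.032, 0.822, 0.0]
wrist_force: [0.6, -0.8, -0.3]
grip_width: 0.704
grip_force: 0.0
t: 7.85
position: [372.8, -263.0, 370.8]
eef_rot: [3.033, 0.813, -0.002]
wrist_force: [1.0, -0.4, 0.6]
grip_width: 0.703
grip_force: 0.0
32 [ 28.46353618 -12.41748593   0.        ] dial 1.1613686979709945
```

View pics/t5.png

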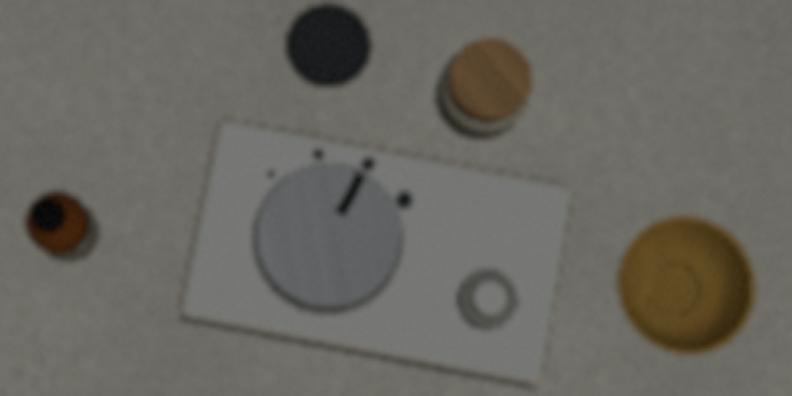

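The pointer, crop (343,212) to (361,174), aims at the third stud (368,163). The button is up and nothing else has moved. I'll measure the angle more finely, by the same method before and after.

```bash
python3 - <<'E'
from h import *
ims=[cv2.imread("pics/top0.png")]+[np.ascontiguousarray(grab_frame("top")[:,:,::-1]) for _ in range(4)]
def circ(g):
    return pix("top",[555.8,29.1,68])
for im in [ims[0],np.mean(ims[1:],0).astype(np.uint8)]:
    g=cv2.cvtColor(im,cv2.COLOR_BGR2GRAY).astype(float); rc=circ(g)
    yy,xx=np.mgrid[:480,:640]; r=np.hypot(xx-rc[0],yy-rc[1])
    def cen(m): w=np.clip(75-g,0,None)*m; return (w*xx).sum()/w.sum(),(w*yy).sum()/w.sum()
    ang=lambda p,z:np.arctan2(*(plane("top",p,z)-[555.8,29.1,z])[1::-1])
    m=(r<19)
    w=(np.clip(75-g,0,None)*m); i=w>0
    P=np.array([plane("top",p,68)[:2] for p in zip(xx[i],yy[i])]);W=w[i]
    c=(P*W[:,None]).sum(0)/W.sum(); u=np.linalg.svd((P-c)*np.sqrt(W)[:,None])[2][0]
    print("pointer centroid ang",ang(cen(m),68),"r",np.hypot(*(c-[555.8,29.1])),"line ang",np.arctan(u[1]/u[0]))
print(env.read_state()["wrist_force"])
E
```

```text
pointer centroid ang 0.16468533160968113 r 30.871160056497764 line ang 0.1383717810280627
pointer centroid ang -0.4052058126476788 r 29.893586626479657 line ang -0.4727639972545778
[ 0.9260534  -0.32221309 -0.01309065]
```

```bash
python3 -c "
from cell import env
print(env.hand_in())"
```

```text
the job is handed in; nothing more can be done
None
```

I pressed the button fully down and it came back up, then turned the dial to its third setting (measured at about 1.17 to 1.21 rad). Nothing else on the counter appears to have moved, and the job is handed in; the hand-in call returned no verdict.

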